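Wedge the rocking heater base steady

ROBOT

A 7-joint arm with a two-finger parallel gripper is mounted at the origin on the work surface. World frame = base frame: x ahead of the robot, y to its left, z up, the work surface at z = 0. Lengths are in m, angles in rad, forces in N, time in s.
With the tool pointing down it reaches from about 0.425 to 0.975 m from the base axis. Payload 16.7 kg.
Tool frame: the origin (TCP) lies midway between the tips of the shut fingers; the grasp point (between the pads) lies 19 mm behind it; z points along the fingers, x is the direction in which the jaws open and shut, and the axes are right-handed (so a half turn about z gives the same grasp; the last joint's range is limited). The gripper opens to 85 mm and grips with 20 to 120 N. Pads are 22 mm wide; open, the fingers measure 114 mm over their backs; the gripper's body (76 mm by 85 mm) begins 54 mm behind the grasp point. The pads swing forward as they close: fully open they stand 13 mm farther back than shut.
Start: joints at [-1.256, 0.426, 0.074, 1.606, -0.034, 1.111, -0.067], TCP at [0.302, 0.604, 0.231] pointing down, gripper open.
Joint ranges: [-2.85, 2.85], [-0.5, 2.14], [-1.23, 1.37], [0.21, 2.46], [-1.02, 4.16], [0.16, 2.05], [-2.73, 2.73]. Speed limits (rad/s): [1.89, 1.89, 2.39, 2.39, 3.01, 3.01, 3.01].

INTERFACE

Orientations are given as a unit quaternion [w, x, y, z].
In Python, from rig import get_state, get_image, camera_model, finish_job, silhouettes, tip_of gives the robot as it stands.
- The arm moves only by the shell command python3 -m handwheel 'ROWS' [FORCE]. ROWS is a JSON object of lists of equal length, an entry for each row: "hand": the finger opening in m, from 0 to 0.0854; "translation": the shift along the tool's x, y, z in m, a list of three; "rot": the turn, a rotation vector about the tool's x, y, z in degrees, a list of three. In form: {"hand": [hand, ...], "translation": [[tx, ty, tz], ...], "rot": [[ax, ay, az], ...]}. A call has 1 to 5 rows; each row shifts and turns the commanded pose from where the row before left it, along the tool's axes as they then stand; what a row does not reach is not made up. A row lasts 1/12 s, in which the tool goes at most 41.7 mm and 7.16 degrees, less where a joint would pass 70% of its speed; a pose out of reach is approached as far as the arm can. A call is refused whole if a number of a shift passes 0.0417 or a number of a turn 7.16, either way. A call with a gripper value outside its range is refused whole. The fingers move at their own pace and stop on an object; FORCE is the grip in N (left out, the last holds). Time passes only in rows, so rows that do not move let the fingers close. It gives the time, the measured TCP pose, the force and the opening at its end, in the units of the state.
- get_state(): the state, without advancing time (a new reading comes with each control period).
- get_image(name): name is "scene" or "top"; returns the picture (384x512x3 uint8, blue, green, red); there is no depth.
- camera_model(name): a dict with "intrinsics" (3x3 intrinsics, pixels), "dist_coeffs" ([k1, k2, p1, p2, k3] as OpenCV has them; the pictures are not rectified), "eye" and "attitude" of the camera in the world. Camera axes: x right, y down, z forward; pixel columns grow to the right and rows downward; lengths in m; the calibration is good to about 2 mm. A picture is of the moment at which its call begins. camera_model takes no time and is no camera call.
- finish_job(): hands the job in, once; it reports no verdict.
Trained networks look in the newest picture that a camera, given by its name, has taken for a name from the list of things; names that differ only in an ending like _2 or _b are one class to them, and where a whole thing is asked for, a point or a joint stands for the part that bears it (a point fixed in the world has none). Each returns a list of dicts, best first, with "p" (0 to 1); they miss things now and then, are a little off and sometimes report something else, mostly with a low value. They report only what shows in the picture. A call takes as long as a camera call.
- silhouettes(camera, query): "pixels" (384x512 bool, what is visible of it) and "pixel" ([column, row] in pixels, amid what is visible of it).
- tip_of(camera, query): "pixel" ([column, row] in pixels: a listed point, or the origin of a listed thing).
The state is a dict: "clock": time; "joint_positions": joint angles; "joint_vel": joint speeds; "effort": joint torques, N m; "tool_pos": TCP position; "ee_rot": TCP orientation; "force": force on the tool from outside, world axes, zero at the start; "ft_torque": the same for the moment, N m; "gripper_width": finger opening in m.
Only numpy, scipy, OpenCV 4.12 (cv2) and the standard library are available. Lean on these libraries where they do the work, as an engineer would, in place of code of your own. Each camera call takes 0.05 s, during which the arm holds its last target.

TASK

The incubator's heater base rocks on the bench because the foot beside the wooden wedge is too short. Using only your fingertips, push the wedge thin end first under that foot until the base no longer rocks, then press down firmly on the deck right above the foot to prove that it stands firm, and leave it standing level and your hand clear. Do not pick up the wedge or the base, do not shove the base along the bench, and leave the tools and parts around it alone.

Things in the scene. Friction and masses are not known exactly. Their poses are not given: they have to be found in the camera images.
- heater_base: Incubator heater base: white steel box 240 (x) by 280 (y) mm, underside 30 mm and steel deck 95 mm above the bench, on four feet at x = -95/+95, y = -115/+115 mm; 2.4 to 3.8 kg. A copper coil housing on the deck's -y end rises 61 mm above it; a flat fan guard is mid-deck. Origin: on the bench under its middle. Three feet are rubber; the brass one at x = -95, y = +115 is short.
- short_foot_ball (a point): Centre of the ball end (radius 12 mm) of the short brass foot, 25 mm inside the box's sides; it hangs 5 to 9 mm clear of the bench. The wedge slides freely (under 1 N) until it meets this foot; then the push rises suddenly. A push of 6 to 8 N is snug; from about 10 N on, the wedge shoves the whole base along.
- test_spot (a point): Point on the flat deck straight above the short foot, 95 mm above the bench: the place to press. Unwedged, some 1 to 3 N here tips the base until the short foot meets the bench, and it rocks back when let go. Wedged snug, it does not give under a firm test press of 6 to 15 N.
- wedge: Loose beech wedge flat on the bench, 60 g, 110 mm long (x), 45 mm wide (y). Thin end (2 mm thick) at x = +55 mm, square blunt end (20 mm tall) at x = -55 mm; the top slopes evenly. Origin: middle of its underside. It starts on the base's +y side, thin end 30 to 90 mm from the short foot and pointing roughly towards it.
- wedge_face (a point): Middle of the wedge's sloping top face, 11 mm above its underside. x runs down the slope to the thin end, y across, z square out of the face; when the short foot bears on the face, the foot ball's centre is at z = 12 mm here.
- screwdriver: Red-handled steel screwdriver, 190 mm long along x (tip at +x), 26 mm thick handle, lying loose. Origin: under its middle. Leave alone.
- thermostat_knob: Black bakelite thermostat knob, 42 mm diameter, 19 mm tall, loose. Origin: centre of its underside. Leave alone.
- fan_hub: Aluminium fan hub, flange 60 mm diameter, 28 mm tall, loose. Origin: centre of its underside. Leave alone.
- vise: Small cast iron vise fixed to the bench, 120 (x) by 85 (y) mm foot, gripping a brass hinge; 129 mm tall in all. A 100 mm cross handle stands out 80 mm to its -x side, 56 mm up. Origin: centre of its underside.

How it is judged:
On the way, in this order (a step that is already met when the one before it is completed fails the run):
1. the wedge is pushed under the short foot and is snug there, with the base level (z of short_foot_ball in the frame of wedge_face below 0.0135 m and x of short_foot_ball in the frame of wedge_face between -0.052 and 0.052 m and y of short_foot_ball in the frame of wedge_face between -0.018 and 0.018 m and angle between heater_base's own z axis and vertical below 0.012 rad), for 0.2 s.
2. the deck above the short foot is pressed firmly, the wedge carries the press and the base does not give (all of step 1 and contact force between the fingers and heater_base above 4 N and contact force between wedge and heater_base above 1 N and horizontal distance between the grasp point and test_spot below 0.045 m), for 0.3 s.
At the end, for the whole second after the job is handed in: Wedge flat on the bench, snug under the short foot (gap under 1.5 mm, foot within 18 mm of its centre line), base level to 0.012 rad, within 20 mm of its start, all at rest; with the wedge so, the deck within 45 mm of the spot above the foot was pressed (over 4 N, 0.3 s) and did not give (all of step 1 and angle between wedge's own z axis and vertical below 0.04 rad and height (world z) of wedge below 0.004 m and linear speed of each of heater_base, wedge below 0.01 m/s and distance of heater_base from where it was at the start of the episode below 0.02 m); the robot touches nothing.
It fails at once if the wedge is picked up (height (world z) of wedge above 0.012 m).
It fails at once if the base is lifted (height (world z) of heater_base above 0.012 m).
It fails at once if the base is shoved along the bench by more than 20 mm (distance of heater_base from where it was at the start of the episode above 0.02 m).
It fails at once if the screwdriver, knob or fan hub is disturbed (moved more than 20 mm) (distance of any of screwdriver, thermostat_knob, fan_hub from where it was at the start of the episode above 0.02 m).
It also fails if it takes over 72 s, if anything falls off the work surface, if the arm or the gripper's body presses on something with over 40 N, if the wrist force passes 120 N, or if a joint passes its speed limit or range.

## Working session

There is one attempt and no reset: what is moved stays moved. The work goes in short steps, Python scripts to look and compute and a shell command to move; the robot and the scene stay as the last step left them, time stands still between calls to the robot, and variables do not carry over. Pictures are saved under pics/ and viewed, and the job is handed in when it is done.

```bash
mkdir -p pics; ls
python3 - <<'E'
from rig import *
import cv2
s=get_state();print({k:s[k] for k in('clock','tool_pos','ee_rot','force','gripper_width')})
for n in('scene','top'):
    im=get_image(n);cv2.imwrite(f'pics/{n}0.png',im);print(n,camera_model(n))
    for q in('heater_base','short_foot_ball','test_spot','wedge','wedge_face','vise','screwdriver','thermostat_knob','fan_hub'):
        print(q,[(t['pixel'],round(t['p'],2)) for t in tip_of(n,q)[:2]])
E
```

```text
pics
{'clock': 0.0, 'tool_pos': array([0.30180783, 0.60330885, 0.23060045]), 'ee_rot': array([ 3.88108263e-04,  8.50708418e-01,  5.25637475e-01, -5.31061059e-04]), 'force': array([-0.93908528,  0.34032213,  0.14387599]), 'gripper_width': 0.08518965923560733}
scene {'intrinsics': array([[389.14204707,   0.        , 260.34494062],
       [  0.        , 389.14204707, 191.84089082],
       [  0.        ,   0.        ,   1.        ]]), 'dist_coeffs': array([-0.13394407,  0.        ,  0.        ,  0.        ,  0.        ]), 'eye': array([ 0.83521302, -0.37654819,  0.94666953]), 'attitude': array([-0.27725897,  0.92671429,  0.24417182, -0.06861634])}
heater_base [([232.9, 299.3], 0.55)]
short_foot_ball []
test_spot [([224.8, 225.7], 0.65)]
wedge [([257.9, 212.2], 0.66), ([262.0, 213.1], 0.43)]
wedge_face [([261.8, 212.7], 0.57)]
vise [([331.1, 149.3], 0.64)]
screwdriver [([145.1, 278.0], 0.86)]
thermostat_knob [([185.6, 224.4], 0.71)]
fan_hub [([303.5, 241.8], 0.8)]
top {'intrinsics': array([[427.4224439 ,   0.        , 260.9656146 ],
       [  0.        , 427.4224439 , 195.74508494],
       [  0.        ,   0.        ,   1.        ]]), 'dist_coeffs': array([-0.06441289,  0.        ,  0.        ,  0.        ,  0.        ]), 'eye': array([0.48024031, 0.08295899, 1.13104234]), 'attitude': array([ 0.03116715, -0.70000482,  0.71322278, -0.01830657])}
heater_base [([356.5, 171.0], 0.61)]
short_foot_ball []
test_spot [([311.1, 197.8], 0.69)]
wedge [([257.7, 193.0], 0.57), ([309.7, 201.0], 0.18)]
wedge_face []
vise [([134.5, 165.5], 0.92)]
screwdriver [([379.7, 248.3], 0.56)]
thermostat_knob [([312.2, 252.4], 0.51)]
fan_hub [([260.9, 135.7], 0.95)]
```

View pics/scene0.png

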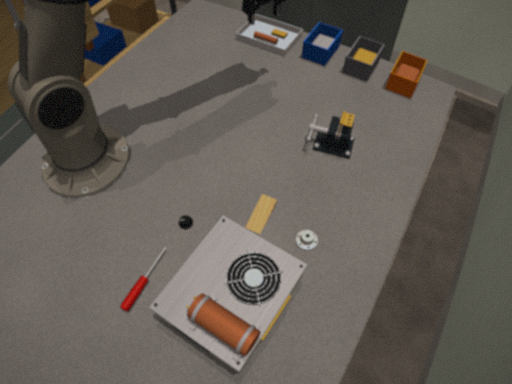

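View pics/top0.png

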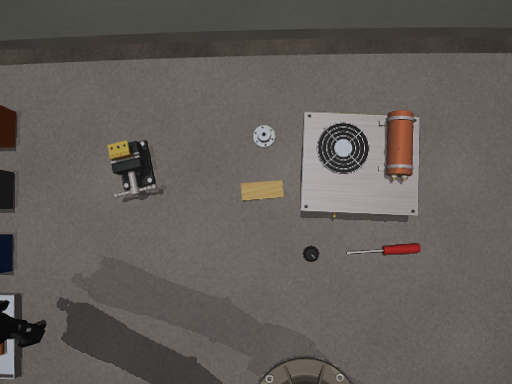

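```bash
cat > h.py <<'E'
import numpy as np,cv2
from scipy.spatial.transform import Rotation as R
from rig import *
def rot(q): return R.from_quat([q[1],q[2],q[3],q[0]]).as_matrix()
def bp(n,px,z):
    c=camera_model(n);A=rot(c['attitude'])
    u=cv2.undistortPoints(np.array([[px]],float),c['intrinsics'],c['dist_coeffs'])[0,0]
    d=A@np.array([u[0],u[1],1]);return c['eye']+d*(z-c['eye'][2])/d[2]
def pj(n,P):
    c=camera_model(n);A=rot(c['attitude'])
    r=A.T;t=-r@c['eye']
    return cv2.projectPoints(np.array(P,float).reshape(-1,1,3),cv2.Rodrigues(r)[0],t,c['intrinsics'],c['dist_coeffs'])[0][:,0]
E
python3 - <<'E'
from h import *
for n,q,px,z in [('top','base',(356.5,171),0),('scene','base',(232.9,299.3),0),('top','spot',(311.1,197.8),.095),('scene','spot',(224.8,225.7),.095),('top','wedge',(257.7,193),0),('scene','wedge',(257.9,212.2),0),('scene','face',(261.8,212.7),.011),('top','vise',(134.5,165.5),0),('scene','vise',(331.1,149.3),0),('top','sd',(379.7,248.3),0),('scene','sd',(145.1,278),0),('top','knob',(312.2,252.4),0),('scene','knob',(185.6,224.4),0),('top','hub',(260.9,135.7),0),('scene','hub',(303.5,241.8),0)]:
    print(n,q,bp(n,px,z).round(4))
# silhouette rects
for n in('top','scene'):
  im=get_image(n)
  for q in('wedge','heater_base'):
    for s in silhouettes(n,q)[:1]:
        m=s['pixels'].astype(np.uint8);print(n,q,s['p'],m.sum())
        c=max(cv2.findContours(m,0,2)[0],key=cv2.contourArea)
        print(cv2.approxPolyDP(c,2,True)[:,0].tolist()); cv2.drawContours(im,[c],-1,(0,255,0) if q=='wedge' else (255,0,0),1)
  cv2.imwrite(f'pics/{n}1.png',cv2.resize(im[100:320,100:420],None,fx=2.4,fy=2.4,interpolation=cv2.INTER_CUBIC))
E
```

```text
top base [ 0.6208 -0.1527  0.    ]
scene base [ 0.6354 -0.1449  0.    ]
top spot [ 0.5457 -0.0204  0.095 ]
scene spot [ 0.5407 -0.0186  0.095 ]
top wedge [0.5672 0.1114 0.    ]
scene wedge [0.5658 0.1039 0.    ]
scene face [0.5791 0.1022 0.011 ]
top vise [0.6481 0.4425 0.    ]
scene vise [0.6535 0.4174 0.    ]
top sd [ 0.415  -0.2072  0.    ]
scene sd [ 0.4104 -0.2112  0.    ]
top knob [ 0.4079 -0.0291  0.    ]
scene knob [ 0.4113 -0.0294  0.    ]
top hub [0.7212 0.1001 0.    ]
scene hub [0.7181 0.0843 0.    ]
top wedge 0.57 729
[[281, 181], [240, 183], [241, 197], [255, 199], [281, 196]]
top heater_base 0.91 11956
[[419, 117], [407, 110], [391, 111], [385, 115], [305, 111], [300, 151], [300, 210], [330, 212], [333, 216], [338, 212], [416, 216], [419, 210]]
scene wedge 0.95 575
[[264, 194], [260, 196], [247, 225], [255, 231], [261, 229], [275, 203], [273, 198]]
scene heater_base 0.74 13374
[[223, 215], [150, 304], [150, 308], [189, 339], [240, 372], [283, 310], [306, 264]]
```

Run:
```python
import cv2
a=cv2.imread('pics/top0.png')[160:230,230:350]; cv2.imwrite('pics/tc.png',cv2.resize(a,None,fx=6.6,fy=6.6,interpolation=cv2.INTER_CUBIC))
a=cv2.imread('pics/scene0.png')[180:260,190:310]; cv2.imwrite('pics/sc.png',cv2.resize(a,None,fx=6.6,fy=6.6,interpolation=cv2.INTER_CUBIC))
a=cv2.imread('pics/top0.png')[95:230,285:435]; cv2.imwrite('pics/tb.png',cv2.resize(a,None,fx=4,fy=4,interpolation=cv2.INTER_CUBIC))
```

```text
(no output)
```

View pics/tc.png

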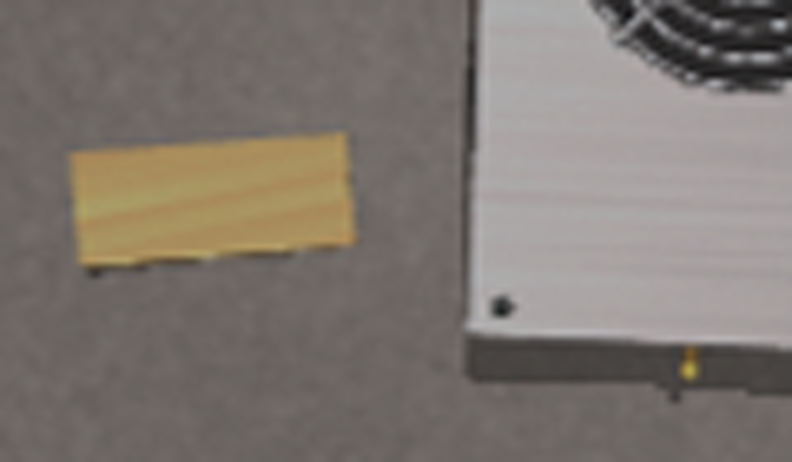

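View pics/sc.png

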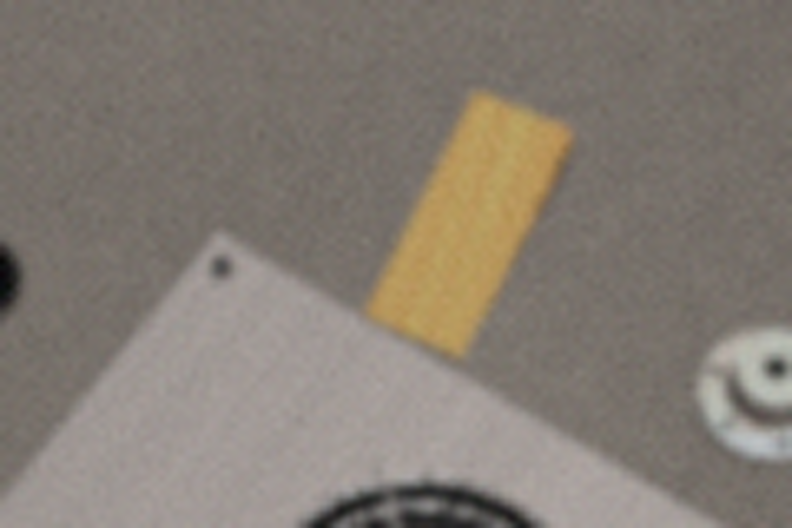

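View pics/tb.png

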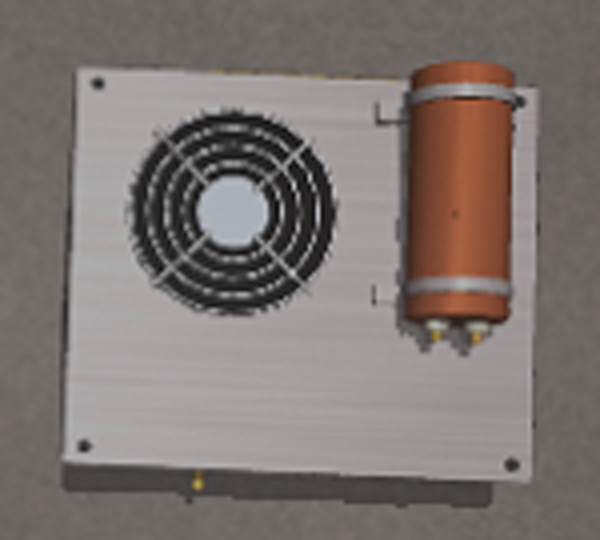

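Run:
```python
from h import *
def f(x,y,s,o): return ((x+.5)/s-.5+o[0],(y+.5)/s-.5+o[1])
B=[bp('top',f(*p,4,(285,95)),.095)[:2] for p in[(78,69),(538,88),(531,481),(64,461)]]
B=np.array(B);print(B.round(4))
W=[bp('top',f(x,y,6.6,(230,160)),z)[:2] for x,y,z in[(71,152,.02),(80,267,.02),(355,243,.002),(346,132,.002)]]
W=np.array(W);print('top W',W.round(4))
# scene: corners blunt (478,90) , (573,130); thin (367,310),(462,357)
W2=np.array([bp('scene',f(x,y,6.6,(190,180)),z)[:2] for x,y,z in[(573,130,.02),(478,90,.02),(367,310,.002),(462,357,.002)]]);print('scene W',W2.round(4))
S=np.array([bp('scene',f(221,266,6.6,(190,180)),.097)[:2],bp('top',f(501,306,6.6,(230,160)),.097)[:2]]);print('screw near short foot scene/top',S)
def fit(M,P):
    M=np.array(M);c=P.mean(0);m=M.mean(0);H=(M-m).T@(P-c);a=np.arctan2(H[0,1]-H[1,0],H[0,0]+H[1,1])
    r=np.array([[np.cos(a),-np.sin(a)],[np.sin(a),np.cos(a)]]);return a,c-r@m,r,((r@(M-m).T).T+c-P).round(4).tolist()
# model corners: TL(+x? far right)=(+.12,+.14), TR (+.12,-.14), BR(-.12,-.14), BL(-.12,.14)
a,t,r,e=fit([(.12,.14),(.12,-.14),(-.12,-.14),(-.12,.14)],B);print('base',np.degrees(a),t,e,'foot',t+r@[-.095,.115])
for w in(W,W2):
    # order: blunt +worldx , blunt -worldx, thin -worldx, thin +worldx ; wedge x toward -worldy => wedge y = +worldx
    a,t,r,e=fit([(-.055,.0225),(-.055,-.0225),(.055,-.0225),(.055,.0225)],w);print('wedge',np.degrees(a),t,e,'thin',t+r@[.055,0],'blunt',t+r@[-.055,0])
print(rot(get_state()['ee_rot']).round(3))
```

```text
[[ 0.7584 -0.0091]
 [ 0.7416 -0.2935]
 [ 0.4991 -0.2777]
 [ 0.5169  0.0057]]
top W [[0.5938 0.1558]
 [0.5481 0.1529]
 [0.5567 0.0436]
 [0.6015 0.0462]]
scene W [[0.5959 0.156 ]
 [0.5508 0.1537]
 [0.5585 0.046 ]
 [0.6035 0.0465]]
screw near short foot scene/top [[ 0.52882374 -0.00768398]
 [ 0.52610649 -0.00610243]]
base -3.5388883129999815 [ 0.6289956  -0.14363033] [[-0.001, -0.0022], [-0.0014, 0.0027], [0.0014, 0.0017], [0.001, -0.0022]] foot [ 0.54127524 -0.02298565]
wedge -85.84528545208676 [0.57502469 0.09961805] [[-0.0003, 0.0003], [0.0005, -0.0001], [-0.0001, -0.0004], [-0.0001, 0.0002]] thin [0.57900943 0.04476258] blunt [0.57103994 0.15447351]
wedge -86.2970407489751 [0.57719201 0.10052879] [[0.0002, 0.0009], [0.0004, 0.0003], [-0.0002, -0.0018], [-0.0003, 0.0006]] thin [0.58074412 0.04564362] blunt [0.5736399  0.15541397]
[[ 0.447  0.894 -0.   ]
 [ 0.894 -0.447 -0.   ]
 [-0.    -0.    -1.   ]]
```

```bash
python3 -m handwheel '{"hand":[0.025,0.025,0.025,0.025,0.025],"translation":[[0,0,0],[0,0,0],[0,0,0],[0,0,0],[0,0,0]],"rot":[[0,0,-6.1],[0,0,-6.1],[0,0,-6.1],[0,0,-6.1],[0,0,-6.1]]}' 20
python3 - <<'E'
from h import *
s=get_state();A=rot(s['ee_rot']);print(A.round(3));print(A.T@(np.array([.625,.1184,.231])-s['tool_pos']))
E
```

```text
clock: 1.72
tool_pos: [0.302, 0.6036, 0.2313]
ee_rot: [0.0, 0.681, 0.733, -0.0]
force: [-0.2, 0.5, -0.2]
gripper_width: 0.0263
[[-0.074  0.997 -0.   ]
 [ 0.997  0.074 -0.   ]
 [-0.    -0.    -1.   ]]
[-5.07695360e-01  2.86415176e-01  3.06607626e-04]
```

```bash
python3 -m handwheel '{"hand":[0.025,0.025,0.025,0.025,0.025],"translation":[[-0.034,0.019,0],[-0.034,0.019,0],[-0.034,0.019,0],[-0.034,0.019,0],[-0.034,0.019,0]],"rot":[[0,0,0],[0,0,0],[0,0,0],[0,0,0],[0,0,0]]}'
python3 -m handwheel '{"hand":[0.025,0.025,0.025,0.025,0.025],"translation":[[-0.034,0.019,0],[-0.034,0.019,0],[-0.034,0.019,0],[-0.034,0.019,0],[-0.034,0.019,0]],"rot":[[0,0,0],[0,0,0],[0,0,0],[0,0,0],[0,0,0]]}'
python3 -m handwheel '{"hand":[0.025,0.025,0.025,0.025,0.025],"translation":[[-0.034,0.019,0],[-0.034,0.019,0],[-0.034,0.019,0],[-0.034,0.019,0],[-0.034,0.019,0]],"rot":[[0,0,0],[0,0,0],[0,0,0],[0,0,0],[0,0,0]]}'
python3 - <<'E'
from h import *
s=get_state();A=rot(s['ee_rot']);print(A.round(3));print(A.T@(np.array([.625,.1184,.05])-s['tool_pos']))
E
```

```text
clock: 2.13
tool_pos: [0.4091, 0.4389, 0.2314]
ee_rot: [-0.0, 0.682, 0.731, 0.0]
force: [1.8, 0.8, -0.2]
gripper_width: 0.0252
clock: 2.55
tool_pos: [0.5156, 0.2757, 0.2316]
ee_rot: [0.0, 0.682, 0.731, 0.0]
force: [2.0, 0.8, 0.1]
gripper_width: 0.0247
clock: 2.97
tool_pos: [0.622, 0.1126, 0.2315]
ee_rot: [0.0, 0.682, 0.731, 0.0]
force: [-0.2, 1.0, 0.8]
gripper_width: 0.0248
[[-0.069  0.998  0.   ]
 [ 0.998  0.069  0.   ]
 [ 0.     0.    -1.   ]]
[0.00556519 0.00334014 0.18154264]
```

```bash
python3 -m handwheel '{"hand":[0.025,0.025,0.025,0.025,0.025],"translation":[[0.0055,0.0033,0.036],[0,0,0.036],[0,0,0.036],[0,0,0.036],[0,0,0.036]],"rot":[[0,0,0],[0,0,0],[0,0,0],[0,0,0],[0,0,0]]}'
python3 - <<'E'
from h import *
for n in('top','scene'):
    im=get_image(n);cv2.imwrite(f'pics/{n}2.png',cv2.resize(im[120:270,180:360],None,fx=4,fy=4,interpolation=cv2.INTER_CUBIC))
s=get_state();print(s['tool_pos'],s['force'],pj('top',[s['tool_pos']]),pj('scene',[s['tool_pos']]))
E
```

```text
clock: 3.38
tool_pos: [0.6241, 0.12, 0.0499]
ee_rot: [0.0, 0.683, 0.731, 0.0]
force: [1.4, 1.0, -0.2]
gripper_width: 0.0249
[0.62065455 0.11934299 0.04619074] [-1.51459755  0.49095008 -0.66345044] [[253.73782132 170.83817529]] [[278.50156987 207.9665678 ]]
```

View pics/scene2.png

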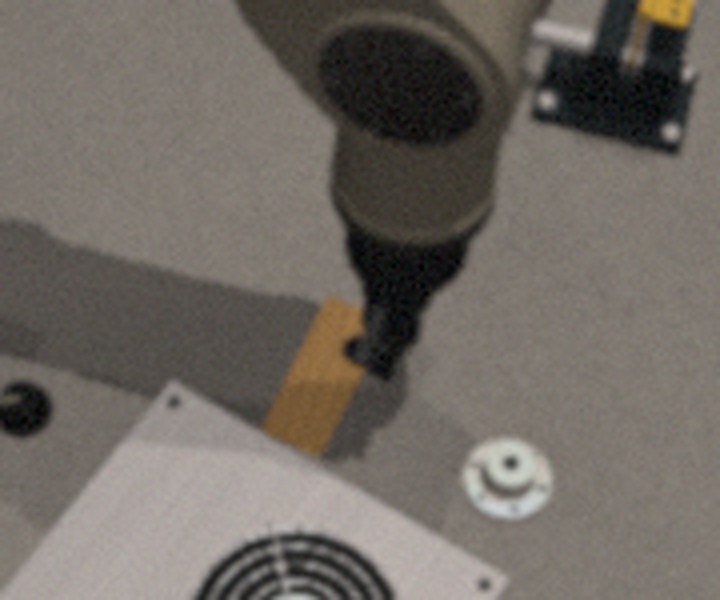

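View pics/top2.png

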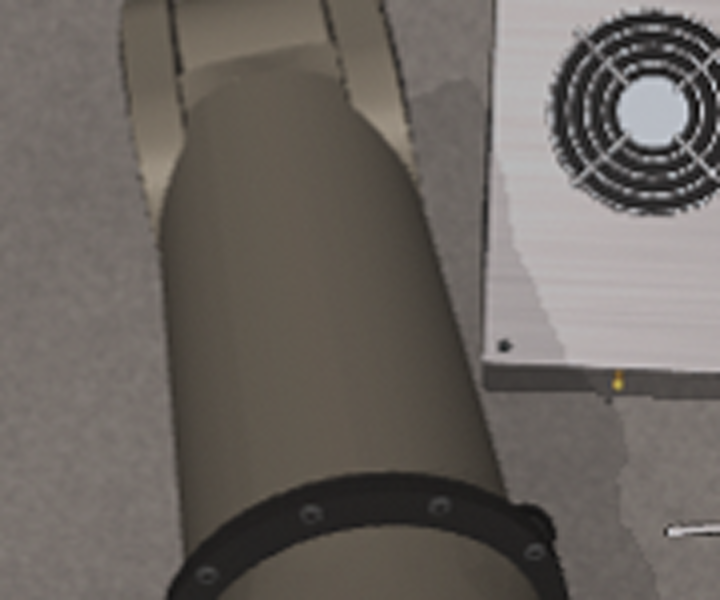

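```bash
python3 -m handwheel '{"hand":[0.025,0.025,0.025,0.025],"translation":[[0,0.004,0.02],[0,0,0.015],[0,0,0.006],[0,0,0]],"rot":[[0,0,0],[0,0,0],[0,0,0],[0,0,0]]}'
python3 -m handwheel '{"hand":[0.025,0.025],"translation":[[0,0,0],[0,0,0]],"rot":[[0,0,0],[0,0,0]]}'
```

```text
clock: 3.82
tool_pos: [0.6282, 0.1204, 0.0108]
ee_rot: [-0.0, 0.682, 0.731, -0.0]
force: [-0.4, 0.9, 0.6]
gripper_width: 0.025
clock: 3.98
tool_pos: [0.629, 0.1205, 0.0121]
ee_rot: [0.001, 0.683, 0.731, 0.001]
force: [0.4, 1.2, -0.6]
gripper_width: 0.0248
```

```bash
python3 -m handwheel '{"hand":[0.025,0.025,0.025],"translation":[[0,0,0.004],[0,0,0.003],[0,0,0]],"rot":[[0,0,0],[0,0,0],[0,0,0]]}'
python3 -m handwheel '{"hand":[0.025,0.025,0.025,0.025,0.025],"translation":[[0,-0.006,0],[0,-0.006,0],[0,-0.006,0],[0,-0.006,0],[0,-0.006,0]],"rot":[[0,0,0],[0,0,0],[0,0,0],[0,0,0],[0,0,0]]}'
python3 - <<'E'
from h import *
im=get_image('scene');cv2.imwrite('pics/scene3.png',cv2.resize(im[160:260,200:330],None,fx=6,fy=6,interpolation=cv2.INTER_CUBIC))
s=get_state();print(s['tool_pos'],s['force'])
E
```

```text
clock: 4.23
tool_pos: [0.6279, 0.1204, 0.0031]
ee_rot: [-0.0, 0.682, 0.731, -0.0]
force: [-0.6, -0.5, 0.3]
gripper_width: 0.0249
clock: 4.65
tool_pos: [0.5974, 0.1182, 0.0034]
ee_rot: [-0.0, 0.682, 0.731, -0.0]
force: [0.3, 0.5, -1.4]
gripper_width: 0.025
[0.59628926 0.11815118 0.00329766] [-0.36621343  0.0541098  -0.29053341]
```

View pics/scene3.png

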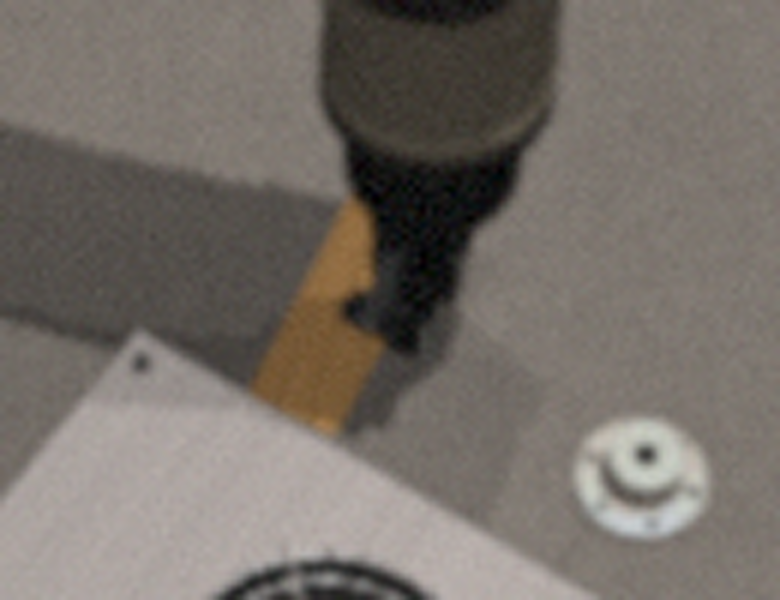

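```bash
python3 -m handwheel '{"hand":[0.025,0.025,0.025,0.025,0.025],"translation":[[0,-0.005,0],[0,-0.005,0],[0,-0.005,0],[0,-0.005,0],[0,-0.005,0]],"rot":[[0,0,0],[0,0,0],[0,0,0],[0,0,0],[0,0,0]]}'
python3 - <<'E'
from h import *
im=get_image('scene');cv2.imwrite('pics/scene4.png',cv2.resize(im[160:260,200:330],None,fx=6,fy=6,interpolation=cv2.INTER_CUBIC))
s=get_state();print(s['tool_pos'],s['force'])
E
```

```text
clock: 5.12
tool_pos: [0.5728, 0.1165, 0.0033]
ee_rot: [0.0, 0.683, 0.731, 0.0]
force: [0.2, 0.2, 1.1]
gripper_width: 0.0246
[0.57173181 0.11643121 0.00321479] [-1.34626439 -0.13366114 -0.8553121 ]
```

View pics/scene4.png

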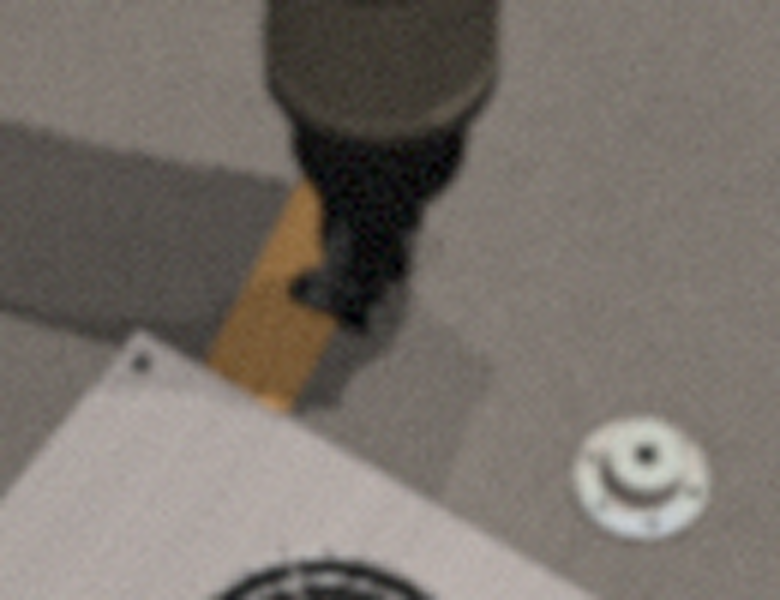

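Run:
```python
from h import *
def f(x,y,s,o): return ((x+.5)/s-.5+o[0],(y+.5)/s-.5+o[1])
for x,y,z in[(303,185,.02),(209,362,.003),(335,322,.007),(290,410,.003)]: print(bp('scene',f(x,y,6,(200,160)),z))
s=get_state();print(s['tool_pos'])
```

```text
[0.51664744 0.14512225 0.02      ]
[0.52232385 0.04864189 0.003     ]
[0.56341528 0.09394265 0.007     ]
[0.56743025 0.04559032 0.003     ]
[0.57173181 0.11643121 0.00321479]
```

```bash
python3 -m handwheel '{"hand":[0.025,0.025,0.025],"translation":[[0,-0.003,0],[0,-0.003,0],[0,0,0]],"rot":[[0,0,0],[0,0,0],[0,0,0]]}'
python3 -m handwheel '{"hand":[0.025,0.025,0.025,0.025,0.025],"translation":[[0,0.012,0],[0,0.02,0],[0,0.02,-0.03],[0,0,-0.04],[0,0,-0.03]],"rot":[[0,0,0],[0,0,0],[0,0,0],[0,0,0],[0,0,0]]}'
python3 -m handwheel '{"hand":[0.025,0.025,0.025,0.025,0.025],"translation":[[0.025,0.03,-0.02],[0.035,0,0],[0.035,0,0],[0.035,0,0],[0.01,0,0]],"rot":[[0,0,0],[0,0,0],[0,0,0],[0,0,0],[0,0,0]]}'
python3 - <<'E'
from h import *
for n in('top','scene'):
    im=get_image(n);cv2.imwrite(f'pics/{n}5.png',cv2.resize(im[160:260,200:330],None,fx=6,fy=6,interpolation=cv2.INTER_CUBIC))
s=get_state();print(s['tool_pos'],s['force'])
E
```

```text
clock: 5.42
tool_pos: [0.5667, 0.1161, 0.0032]
ee_rot: [-0.0, 0.682, 0.731, -0.0]
force: [-0.4, -0.1, -0.3]
gripper_width: 0.0253
clock: 5.83
tool_pos: [0.6202, 0.1195, 0.1051]
ee_rot: [0.0, 0.683, 0.731, 0.0]
force: [0.4, 0.1, -0.0]
gripper_width: 0.0255
clock: 6.25
tool_pos: [0.6365, 0.267, 0.1221]
ee_rot: [-0.001, 0.68, 0.733, 0.001]
force: [-0.7, 1.1, -1.1]
gripper_width: 0.025
[0.63701079 0.26364716 0.12181841] [ 0.32129278  0.31416123 -0.55864718]
```

View pics/scene5.png

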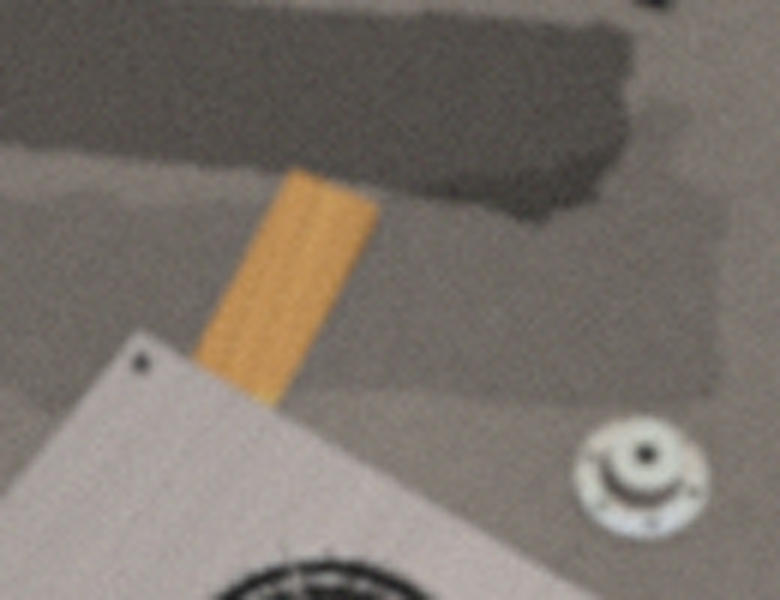

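View pics/top5.png

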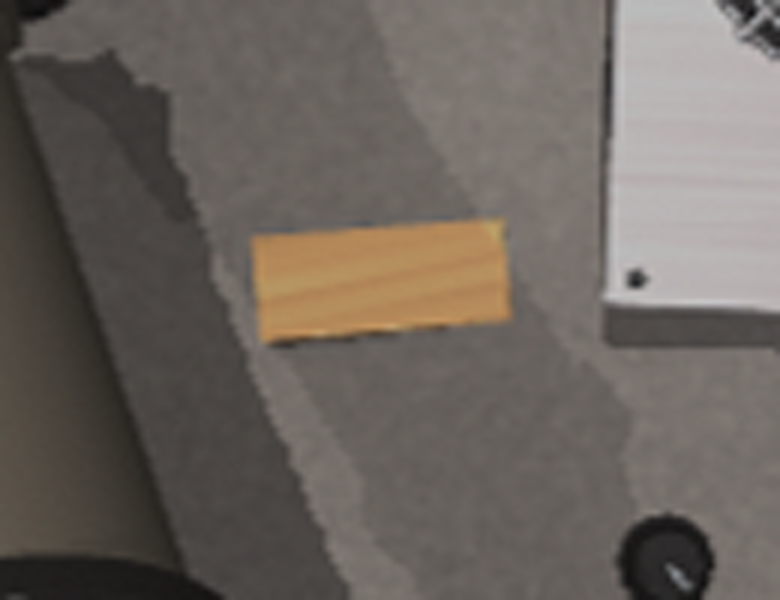

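```bash
cat >> h.py <<'E'
def f(x,y,s,o): return ((x+.5)/s-.5+o[0],(y+.5)/s-.5+o[1])
def fit(M,P):
    M=np.array(M);c=P.mean(0);m=M.mean(0);H=(M-m).T@(P-c);a=np.arctan2(H[0,1]-H[1,0],H[0,0]+H[1,1])
    r=np.array([[np.cos(a),-np.sin(a)],[np.sin(a),np.cos(a)]]);return a,c-r@m,r
WM=[(-.055,.0225),(-.055,-.0225),(.055,-.0225),(.055,.0225)]
E
python3 - <<'E'
from h import *
o=(200,160)
for n,px in(('top',[(253,238,.02),(262,342,.02),(512,319,.002),(504,219,.002)]),('scene',[(379,204,.02),(297,168,.02)])):
    W=np.array([bp(n,f(x,y,6,o),z)[:2] for x,y,z in px])
    if n=='top':
        a,t,r=fit(WM,W);print(np.degrees(a),t);top=(a,t,r)
    else: print(W,'mean blunt',W.mean(0))
F=np.array([.5413,-.023]);a,t,r=top
print('foot in wedge (top)',r.T@(F-t)); print('blunt',t+r@[-.055,0],r[:,0])
s=bp('top',f(637,278,6,o),.097);print(s)
s=get_state();A=rot(s['ee_rot']);print(s['tool_pos'],A.round(3))
E
```

```text
-85.91641874814783 [0.53148171 0.09640404]
[[0.55328108 0.15362119]
 [0.5092642  0.15210768]] mean blunt [0.53127264 0.15286443]
foot in wedge (top) [0.11980008 0.00129041]
blunt [0.52756507 0.15126441] [ 0.07121161 -0.99746123]
[ 0.52614916 -0.00674473  0.097     ]
[0.63701079 0.26364716 0.12181841] [[-0.073  0.997 -0.001]
 [ 0.997  0.073  0.001]
 [ 0.001 -0.001 -1.   ]]
```

```bash
python3 -m handwheel '{"hand":[0.02,0.02,0.02,0.02,0.02],"translation":[[-0.017,-0.029,0],[-0.017,-0.029,0],[-0.017,-0.029,0],[-0.017,-0.029,0],[0,0,0]],"rot":[[0,0,0],[0,0,0],[0,0,0],[0,0,0],[0,0,6]]}'
python3 -m handwheel '{"hand":[0.02,0.02,0.02,0.02,0.02],"translation":[[0,0,0],[0,0,0],[0,0,0],[0,0,0],[0,0,0]],"rot":[[0,0,7],[0,0,7],[0,0,7],[0,0,7],[0,0,7]]}'
python3 -m handwheel '{"hand":[0.02,0.02,0.02,0.02,0.02],"translation":[[0,0,0],[0,0,0],[0,0,0],[0,0,0],[0,0,0]],"rot":[[0,0,7],[0,0,7],[0,0,7],[0,0,7],[0,0,7]]}'
python3 -m handwheel '{"hand":[0.02,0.02,0.02,0.02],"translation":[[0,0,0],[0,0,0],[0,0,0],[0,0,0]],"rot":[[0,0,7],[0,0,7],[0,0,0],[0,0,0]]}'
python3 - <<'E'
from h import *
s=get_state();A=rot(s['ee_rot']);print(s['clock'],A.round(3));print(A.T@(np.array([.5266,.188,.01])-s['tool_pos']),s['joint_positions'].round(2))
E
```

```text
clock: 6.77
tool_pos: [0.5224, 0.1787, 0.1219]
ee_rot: [-0.001, 0.72, 0.694, -0.002]
force: [1.8, -0.2, 0.8]
gripper_width: 0.0199
clock: 7.18
tool_pos: [0.5271, 0.1829, 0.1224]
ee_rot: [0.0, 0.897, 0.442, -0.0]
force: [0.3, -0.7, -0.6]
gripper_width: 0.02
clock: 7.6
tool_pos: [0.5271, 0.1829, 0.1224]
ee_rot: [0.0, 0.988, 0.152, -0.0]
force: [-0.1, 0.4, -0.7]
gripper_width: 0.0203
clock: 7.93
tool_pos: [0.527, 0.1835, 0.1223]
ee_rot: [0.0, 0.999, 0.036, -0.0]
force: [0.2, 0.3, -0.1]
gripper_width: 0.0197
7.9333 [[ 0.997  0.071 -0.   ]
 [ 0.071 -0.997 -0.001]
 [-0.     0.001 -1.   ]]
[-5.98834404e-05 -4.61520208e-03  1.12260024e-01] [-0.87  0.4   0.53  1.99 -0.28  0.81 -0.12]
```

```bash
python3 -m handwheel '{"hand":[0.02,0.02,0.02,0.02,0.02],"translation":[[0,-0.006,0.03],[0,0,0.035],[0,0,0.03],[0,0,0.016],[0,0,0.004]],"rot":[[0,0,0],[0,0,0],[0,0,0],[0,0,0],[0,0,0]]}'
python3 -m handwheel '{"hand":[0.02,0.02],"translation":[[0,0,0],[0,0,0]],"rot":[[0,0,0],[0,0,0]]}'
python3 - <<'E'
from h import *
for n in('top','scene'):
    im=get_image(n);cv2.imwrite(f'pics/{n}6.png',cv2.resize(im[140:260,200:330],None,fx=5,fy=5,interpolation=cv2.INTER_CUBIC))
E
```

```text
clock: 8.35
tool_pos: [0.525, 0.189, 0.0046]
ee_rot: [0.001, 0.999, 0.036, -0.002]
force: [-1.0, -1.0, -0.3]
gripper_width: 0.02
clock: 8.52
tool_pos: [0.5272, 0.19, 0.0082]
ee_rot: [-0.0, 0.999, 0.035, 0.0]
force: [0.8, 0.2, 0.7]
gripper_width: 0.0199
```

View pics/scene6.png

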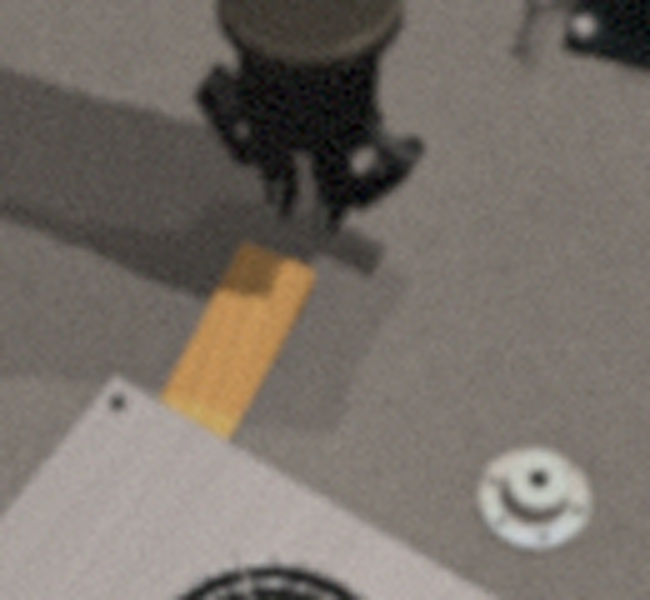

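View pics/top6.png

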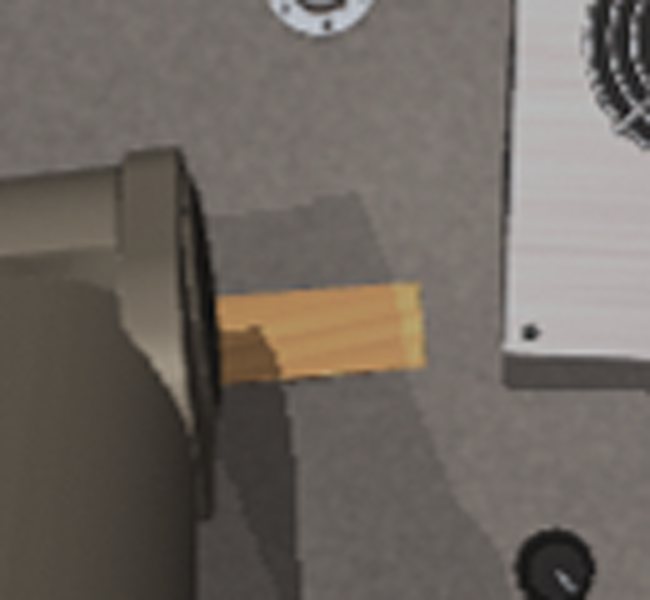

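```bash
python3 -m handwheel '{"hand":[0.02,0.02,0.02,0.02,0.02],"translation":[[-0.002,0.008,0],[0,0.008,0],[0,0.006,0],[0,0.006,0],[0,0.006,0]],"rot":[[0,0,0],[0,0,0],[0,0,0],[0,0,0],[0,0,0]]}'
python3 -m handwheel '{"hand":[0.02,0.02,0.02,0.02,0.02],"translation":[[0,0.006,0],[0,0.006,0],[0,0.006,0],[0,0.006,0],[0,0.006,0]],"rot":[[0,0,0],[0,0,0],[0,0,0],[0,0,0],[0,0,0]]}'
python3 - <<'E'
from h import *
for n in('top','scene'):
    im=get_image(n);cv2.imwrite(f'pics/{n}7.png',cv2.resize(im[140:260,200:330],None,fx=5,fy=5,interpolation=cv2.INTER_CUBIC))
E
```

```text
clock: 9.03
tool_pos: [0.5271, 0.1554, 0.0076]
ee_rot: [-0.0, 0.999, 0.034, 0.0]
force: [0.4, 1.7, 1.5]
gripper_width: 0.0197
clock: 9.45
tool_pos: [0.529, 0.1257, 0.0073]
ee_rot: [0.0, 0.999, 0.034, -0.0]
force: [-0.0, 0.9, 0.8]
gripper_width: 0.0203
```

View pics/scene7.png

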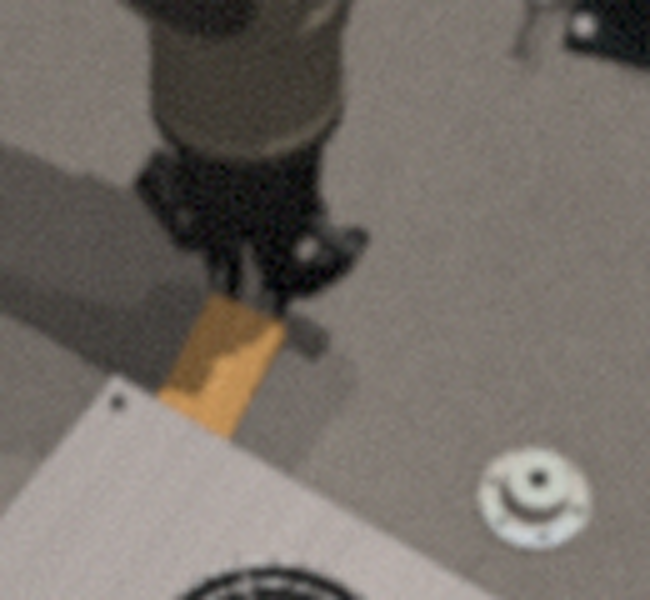

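View pics/top7.png

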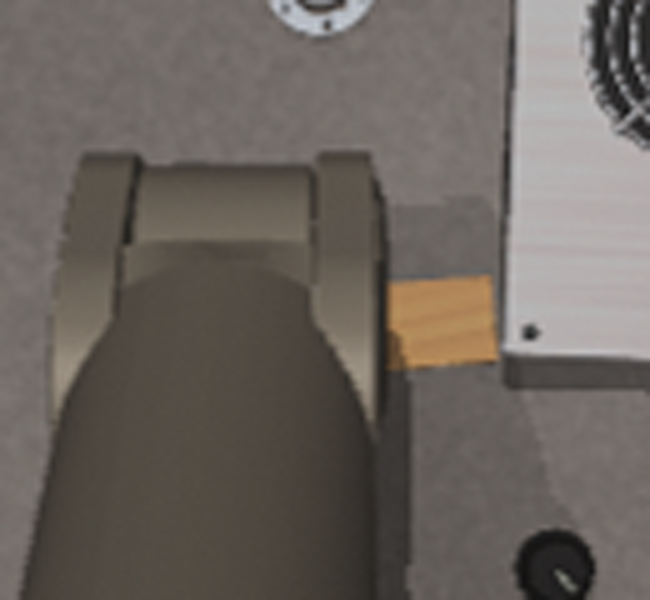

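Run:
```python
from h import *
o=(200,140)
P=np.array([bp('top',f(x,y,5,o),.002)[:2] for x,y in((490,277),(498,361))]);m=P.mean(0);d=P[0]-P[1];print(P,m,np.degrees(np.arctan2(d[1],d[0])))
for x,y in((400,283),(415,368)):print(bp('top',f(x,y,5,o),.011))
B=np.array([bp('scene',f(x,y,5,o),.02)[:2] for x,y in((288,322),(210,293))]);print(B)
s=get_state();print(s['tool_pos'],s['force'])
```

```text
[[0.55967816 0.00583332]
 [0.51516581 0.00267296]] [0.53742199 0.00425314] 4.061159852196256
[0.55680262 0.05373608 0.011     ]
[0.512048   0.04682183 0.011     ]
[[0.55671373 0.11573748]
 [0.50910425 0.11061066]]
[0.52896978 0.1249712  0.00728164] [0.39100233 0.59843313 0.38737204]
```

```bash
python3 -m handwheel '{"hand":[0.02,0.02,0.02,0.02,0.02],"translation":[[0,0.005,0],[0,0.005,0],[0,0.005,0],[0,0.005,0],[0,0.005,0]],"rot":[[0,0,0],[0,0,0],[0,0,0],[0,0,0],[0,0,0]]}'
python3 -m handwheel '{"hand":[0.02,0.02,0.02,0.02,0.02],"translation":[[0,0.003,0],[0,0.003,0],[0,0.002,0],[0,0.002,0],[0,0.002,0]],"rot":[[0,0,0],[0,0,0],[0,0,0],[0,0,0],[0,0,0]]}'
python3 -m handwheel '{"hand":[0.02,0.02,0.02,0.02],"translation":[[0,0.0015,0],[0,0.0015,0],[0,0.0015,0],[0,0.0015,0]],"rot":[[0,0,0],[0,0,0],[0,0,0],[0,0,0]]}'
```

```text
clock: 9.97
tool_pos: [0.5306, 0.1008, 0.0073]
ee_rot: [0.0, 0.999, 0.034, -0.0]
force: [-0.7, 0.5, 0.4]
gripper_width: 0.0202
clock: 10.38
tool_pos: [0.5314, 0.0893, 0.0073]
ee_rot: [-0.0, 0.999, 0.034, -0.0]
force: [0.3, 0.8, -0.6]
gripper_width: 0.02
clock: 10.72
tool_pos: [0.5319, 0.0834, 0.0073]
ee_rot: [-0.0, 0.999, 0.034, -0.0]
force: [0.1, -0.6, -0.6]
gripper_width: 0.0199
```

```bash
python3 -m handwheel '{"hand":[0.02,0.02,0.02],"translation":[[0,0.001,0],[0,0.001,0],[0,0,0]],"rot":[[0,0,0],[0,0,0],[0,0,0]]}' | egrep 'pos|force'
python3 -m handwheel '{"hand":[0.02,0.02,0.02],"translation":[[0,0.001,0],[0,0.001,0],[0,0,0]],"rot":[[0,0,0],[0,0,0],[0,0,0]]}'| egrep 'pos|force'
python3 -m handwheel '{"hand":[0.02,0.02,0.02],"translation":[[0,0.001,0],[0,0.001,0],[0,0,0]],"rot":[[0,0,0],[0,0,0],[0,0,0]]}'| egrep 'pos|force'
```

```text
tool_pos: [0.532, 0.0812, 0.0073]
force: [-1.0, 0.3, 0.5]
tool_pos: [0.5322, 0.0792, 0.0073]
force: [-0.7, 0.6, 0.3]
tool_pos: [0.5323, 0.0772, 0.0073]
force: [1.1, 0.2, 0.2]
```

Run:
```python
from h import *
for n in('top','scene'):
    im=get_image(n);cv2.imwrite(f'pics/{n}8.png',cv2.resize(im[140:260,200:330],None,fx=5,fy=5,interpolation=cv2.INTER_CUBIC))
```

```text
(no output)
```

View pics/scene8.png

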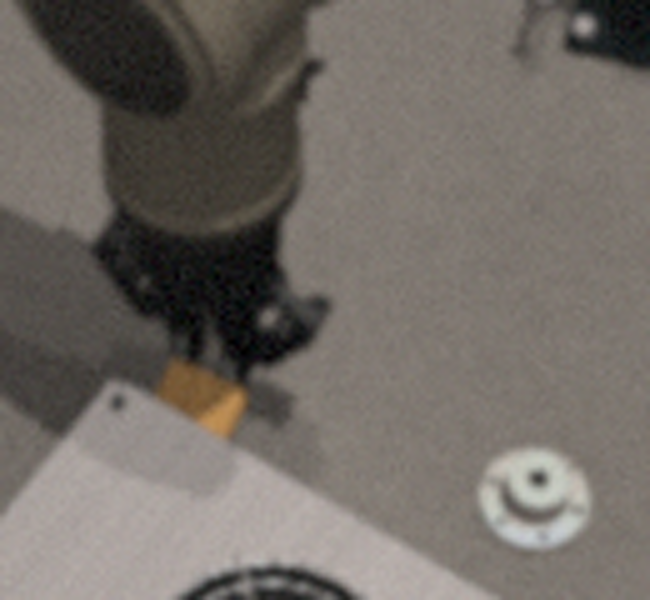

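```bash
for i in 1; do :; done
python3 -m handwheel '{"hand":[0.02,0.02,0.02],"translation":[[0,0.001,0],[0,0.001,0],[0,0,0]],"rot":[[0,0,0],[0,0,0],[0,0,0]]}' | egrep 'pos|force'
python3 -m handwheel '{"hand":[0.02,0.02,0.02],"translation":[[0,0.001,0],[0,0.001,0],[0,0,0]],"rot":[[0,0,0],[0,0,0],[0,0,0]]}'| egrep 'pos|force'
python3 -m handwheel '{"hand":[0.02,0.02,0.02],"translation":[[0,0.001,0],[0,0.001,0],[0,0,0]],"rot":[[0,0,0],[0,0,0],[0,0,0]]}'| egrep 'pos|force'
```

```text
tool_pos: [0.5324, 0.0752, 0.0073]
force: [-0.1, -0.1, -0.8]
tool_pos: [0.5325, 0.0731, 0.0073]
force: [-0.1, -0.3, 0.5]
tool_pos: [0.5327, 0.0712, 0.0073]
force: [-0.2, -0.1, 0.5]
```

```bash
python3 -m handwheel '{"hand":[0.02,0.02,0.02],"translation":[[0,0.001,0],[0,0.001,0],[0,0,0]],"rot":[[0,0,0],[0,0,0],[0,0,0]]}' | egrep 'pos|force'
python3 -m handwheel '{"hand":[0.02,0.02,0.02],"translation":[[0,0.001,0],[0,0.001,0],[0,0,0]],"rot":[[0,0,0],[0,0,0],[0,0,0]]}'| egrep 'pos|force'
```

```text
tool_pos: [0.5328, 0.0694, 0.0073]
force: [0.2, 1.0, -0.1]
tool_pos: [0.533, 0.0676, 0.0073]
force: [-0.3, 4.3, 0.0]
```

```bash
python3 -m handwheel '{"hand":[0.02,0.02],"translation":[[0,0.0003,0],[0,0,0]],"rot":[[0,0,0],[0,0,0]]}' | egrep 'pos|force'
python3 -m handwheel '{"hand":[0.02],"translation":[[0,0,0]],"rot":[[0,0,0]]}' | egrep 'pos|force'
```

```text
tool_pos: [0.533, 0.0674, 0.0073]
force: [-1.2, 4.9, 1.4]
tool_pos: [0.533, 0.0674, 0.0073]
force: [-1.0, 5.7, -0.4]
```

```bash
python3 -m handwheel '{"hand":[0.02,0.02],"translation":[[0,0.0004,0],[0,0,0]],"rot":[[0,0,0],[0,0,0]]}' | egrep 'pos|force'
python3 -m handwheel '{"hand":[0.02,0.02],"translation":[[0,0,0],[0,0,0]],"rot":[[0,0,0],[0,0,0]]}' | egrep 'pos|force'
```

```text
tool_pos: [0.533, 0.067, 0.0073]
force: [-0.3, 5.3, -0.5]
tool_pos: [0.533, 0.067, 0.0073]
force: [-0.1, 5.1, 0.7]
```

```bash
python3 -m handwheel '{"hand":[0.02,0.02,0.02],"translation":[[0,0.0005,0],[0,0,0],[0,0,0]],"rot":[[0,0,0],[0,0,0],[0,0,0]]}' | egrep 'pos|force'
python3 -m handwheel '{"hand":[0.02,0.02,0.02],"translation":[[0,0.0005,0],[0,0,0],[0,0,0]],"rot":[[0,0,0],[0,0,0],[0,0,0]]}' | egrep 'pos|force'
```

```text
tool_pos: [0.533, 0.0666, 0.0073]
force: [0.7, 6.1, -0.1]
tool_pos: [0.5331, 0.0662, 0.0073]
force: [-0.7, 7.5, 1.1]
```

```bash
python3 -m handwheel '{"hand":[0.02,0.02],"translation":[[0,0.0002,0],[0,0,0]],"rot":[[0,0,0],[0,0,0]]}' | egrep 'pos|force'
python3 -m handwheel '{"hand":[0.02,0.02],"translation":[[0,0,0],[0,0,0]],"rot":[[0,0,0],[0,0,0]]}' | egrep 'pos|force'
python3 - <<'E'
from h import *
for n in('top','scene'):
    im=get_image(n);cv2.imwrite(f'pics/{n}9.png',cv2.resize(im[95:260,200:435],None,fx=3.3,fy=3.3,interpolation=cv2.INTER_CUBIC))
    print(tip_of(n,'test_spot'),get_state()['force'])
E
```

```text
tool_pos: [0.5331, 0.0662, 0.0073]
force: [0.0, 7.4, 0.1]
tool_pos: [0.5331, 0.0662, 0.0073]
force: [-0.1, 6.7, 0.8]
[{'pixel': [310.2, 202.6], 'p': 0.84}] [-0.33948278  7.36575186 -0.80683366]
[{'pixel': [223.6, 226.5], 'p': 0.96}] [-0.05487201  7.23279443  0.74831186]
```

View pics/top9.png

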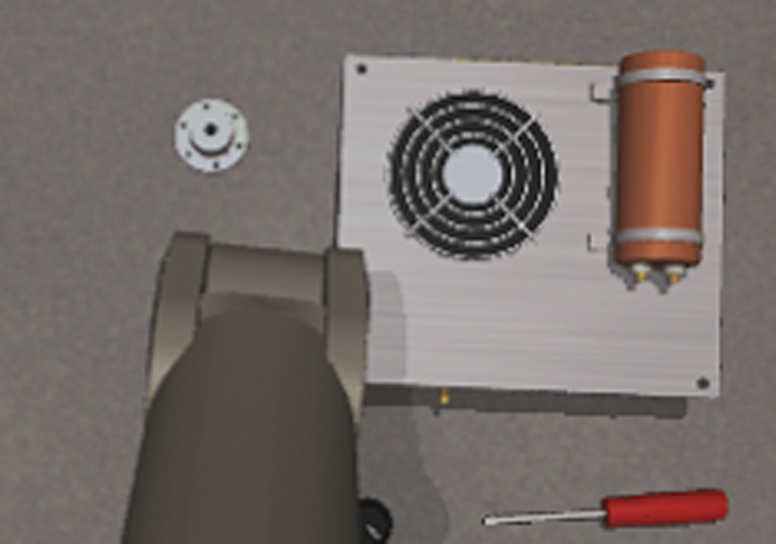

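View pics/scene9.png

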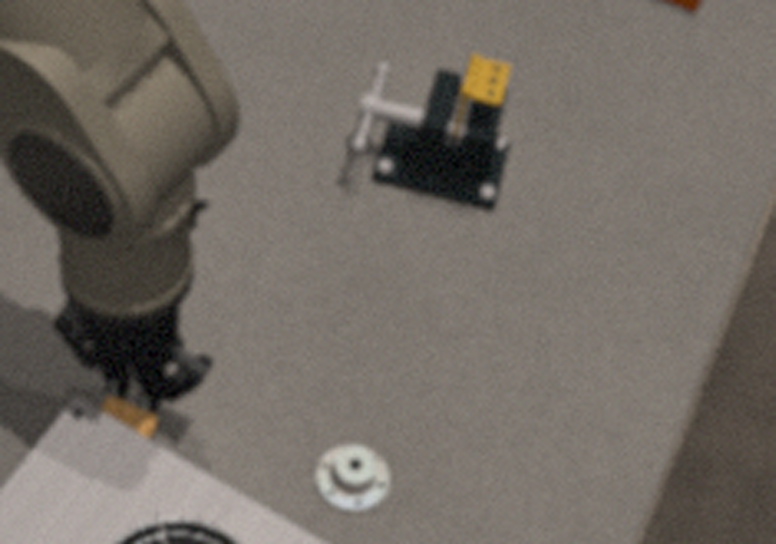

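```bash
python3 -m handwheel '{"hand":[0.02,0.02,0.02,0.02,0.02],"translation":[[0,-0.004,0],[0,-0.015,0],[0,-0.025,0],[0,0,-0.03],[0,0,-0.04]],"rot":[[0,0,0],[0,0,0],[0,0,0],[0,0,0],[0,0,0]]}' | egrep 'pos|force'
python3 -m handwheel '{"hand":[0,0,0,0,0],"translation":[[0,0,-0.04],[0,0,-0.03],[0,0,0],[0,0,0],[0,0,0]],"rot":[[0,0,0],[0,0,0],[0,0,0],[0,0,0],[0,0,0]]}'
python3 - <<'E'
from h import *
for n in('top','scene'):
    im=get_image(n);cv2.imwrite(f'pics/{n}10.png',cv2.resize(im[95:260,200:435],None,fx=3.3,fy=3.3,interpolation=cv2.INTER_CUBIC))
    print(tip_of(n,'test_spot'))
s=get_state();A=rot(s['ee_rot']);print(s['tool_pos'],s['force'],A.T@(np.array([.542,-.020,.12])-s['tool_pos']))
E
```

```text
tool_pos: [0.5281, 0.1098, 0.0756]
force: [0.0, 0.2, 0.9]
clock: 15.27
tool_pos: [0.5298, 0.1093, 0.147]
ee_rot: [0.0, 0.999, 0.034, -0.0]
force: [-0.6, 0.0, -0.2]
gripper_width: 0.0002
[{'pixel': [310.6, 200.3], 'p': 0.68}, {'pixel': [262.3, 136.1], 'p': 0.43}]
[{'pixel': [226.6, 221.4], 'p': 0.75}]
[0.52954307 0.10904275 0.1462483 ] [ 0.59577385  0.33908641 -0.17660306] [0.00368546 0.12956396 0.02637759]
```

View pics/top10.png

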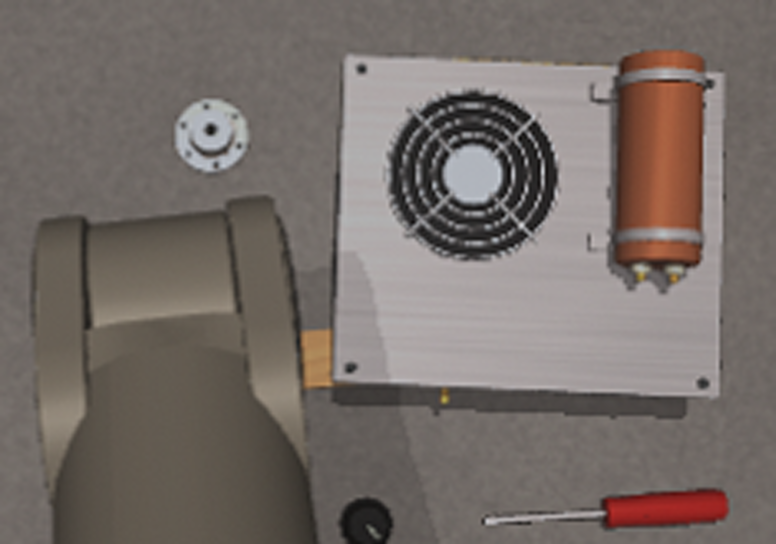

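View pics/scene10.png

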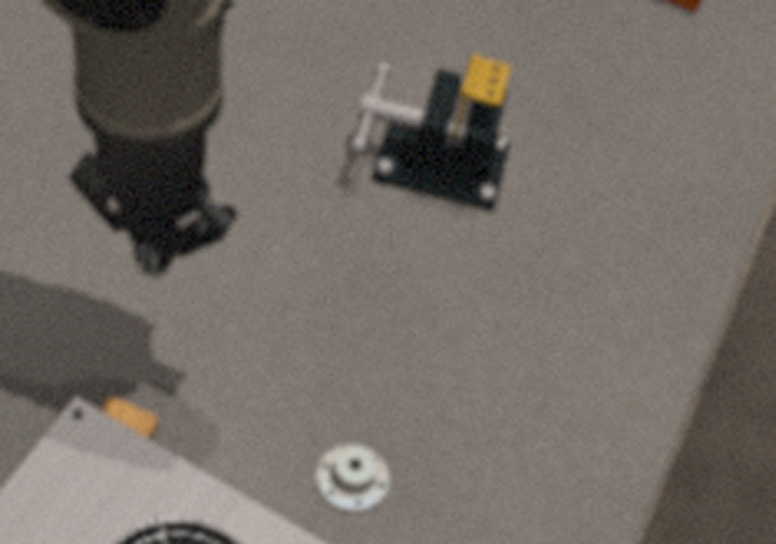

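```bash
python3 -m handwheel '{"hand":[0,0,0,0,0],"translation":[[0.004,0.03,0],[0,0.03,0],[0,0.03,0],[0,0.025,0],[0,0.014,0]],"rot":[[0,0,0],[0,0,0],[0,0,0],[0,0,0],[0,0,0]]}' | egrep 'pos|force'
python3 -m handwheel '{"hand":[0,0,0,0],"translation":[[0,0,0.015],[0,0,0.015],[0,0,0.008],[0,0,0]],"rot":[[0,0,0],[0,0,0],[0,0,0],[0,0,0]]}'| egrep 'pos|force'
python3 - <<'E'
from h import *
im=get_image('scene');cv2.imwrite('pics/scene11.png',cv2.resize(im[150:260,170:300],None,fx=5,fy=5,interpolation=cv2.INTER_CUBIC))
s=get_state();print(s['tool_pos'],s['force'])
E
```

```text
tool_pos: [0.5424, -0.0224, 0.1467]
force: [-0.9, 1.4, 0.1]
tool_pos: [0.5417, -0.0192, 0.1073]
force: [-0.3, 0.1, 0.8]
[ 0.54223539 -0.01913495  0.10837535] [ 0.98394381 -0.74728979 -0.03066317]
```

View pics/scene11.png

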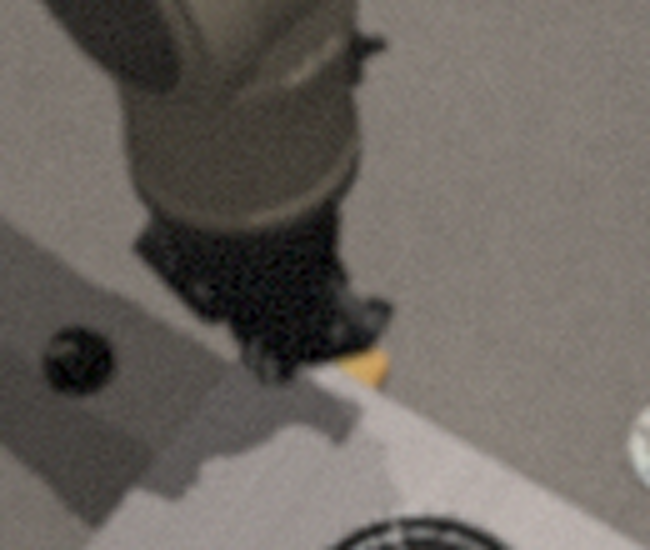

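Over the spot; descend slowly to contact.

```bash
python3 -m handwheel '{"hand":[0,0,0,0,0],"translation":[[0,0,0.003],[0,0,0.003],[0,0,0.002],[0,0,0.002],[0,0,0]],"rot":[[0,0,0],[0,0,0],[0,0,0],[0,0,0],[0,0,0]]}'| egrep 'pos|force'
python3 -m handwheel '{"hand":[0,0],"translation":[[0,0,0.001],[0,0,0]],"rot":[[0,0,0],[0,0,0]]}'| egrep 'pos|force'
python3 -m handwheel '{"hand":[0,0],"translation":[[0,0,0.001],[0,0,0]],"rot":[[0,0,0],[0,0,0]]}'| egrep 'pos|force'
```

```text
tool_pos: [0.5428, -0.0188, 0.0991]
force: [-0.7, 0.1, -0.7]
tool_pos: [0.5429, -0.019, 0.0983]
force: [0.1, -0.4, 0.0]
tool_pos: [0.5429, -0.0189, 0.0972]
force: [-0.1, 0.3, 0.2]
```

```bash
python3 -m handwheel '{"hand":[0,0],"translation":[[0,0,0.001],[0,0,0]],"rot":[[0,0,0],[0,0,0]]}'| egrep 'pos|force'
python3 -m handwheel '{"hand":[0,0],"translation":[[0,0,0.001],[0,0,0]],"rot":[[0,0,0],[0,0,0]]}'| egrep 'pos|force'
python3 -m handwheel '{"hand":[0,0],"translation":[[0,0,0.0007],[0,0,0]],"rot":[[0,0,0],[0,0,0]]}'| egrep 'pos|force'
```

```text
tool_pos: [0.5428, -0.019, 0.0962]
force: [-0.0, 0.5, 0.4]
tool_pos: [0.5428, -0.019, 0.0951]
force: [0.7, 0.2, 0.5]
tool_pos: [0.5429, -0.019, 0.0947]
force: [-0.8, 0.5, 3.8]
```

```bash
python3 -m handwheel '{"hand":[0,0],"translation":[[0,0,0.0006],[0,0,0]],"rot":[[0,0,0],[0,0,0]]}'| egrep 'pos|force'
python3 -m handwheel '{"hand":[0,0],"translation":[[0,0,0.0006],[0,0,0]],"rot":[[0,0,0],[0,0,0]]}'| egrep 'pos|force'
```

```text
tool_pos: [0.5429, -0.0189, 0.0945]
force: [-4.9, 1.0, 13.8]
tool_pos: [0.543, -0.0189, 0.0943]
force: [-7.7, 1.6, 23.7]
```

```bash
python3 -m handwheel '{"hand":[0,0],"translation":[[0,0,-0.0008],[0,0,0]],"rot":[[0,0,0],[0,0,0]]}'| egrep 'pos|force'
python3 -m handwheel '{"hand":[0,0,0,0],"translation":[[0,0,0],[0,0,0],[0,0,0],[0,0,0]],"rot":[[0,0,0],[0,0,0],[0,0,0],[0,0,0]]}'| egrep 'pos|force'
```

```text
tool_pos: [0.543, -0.0189, 0.0946]
force: [-2.8, 0.6, 9.4]
tool_pos: [0.543, -0.019, 0.0946]
force: [-2.9, 0.1, 10.1]
```

```bash
python3 -m handwheel '{"hand":[0,0,0,0,0],"translation":[[0,0,-0.001],[0,0,-0.004],[0,0,-0.02],[0,0,-0.03],[0,0,-0.03]],"rot":[[0,0,0],[0,0,0],[0,0,0],[0,0,0],[0,0,0]]}'| egrep 'pos|force'
python3 -m handwheel '{"hand":[0,0,0,0,0],"translation":[[0,-0.035,-0.02],[0,-0.035,0],[0,-0.035,0],[0,-0.035,0],[0,-0.035,0]],"rot":[[0,0,0],[0,0,0],[0,0,0],[0,0,0],[0,0,0]]}'| egrep 'pos|force'
python3 -m handwheel '{"hand":[0,0,0,0,0],"translation":[[0,-0.03,0],[0,-0.02,0],[0,0,0],[0,0,0],[0,0,0]],"rot":[[0,0,0],[0,0,0],[0,0,0],[0,0,0],[0,0,0]]}'| egrep 'pos|force'
python3 - <<'E'
from h import *
for n in('top','scene'):
    im=get_image(n);cv2.imwrite(f'pics/{n}12.png',cv2.resize(im[95:260,200:435],None,fx=3.3,fy=3.3,interpolation=cv2.INTER_CUBIC));cv2.imwrite(f'pics/{n}12f.png',im)
print(get_state()['clock'])
E
```

```text
tool_pos: [0.5423, -0.0193, 0.1799]
force: [-0.3, 0.3, -0.0]
tool_pos: [0.5306, 0.1573, 0.1997]
force: [0.6, 0.6, -0.3]
tool_pos: [0.5276, 0.2047, 0.1993]
force: [0.4, -0.9, -0.8]
19.7
```

View pics/top12.png

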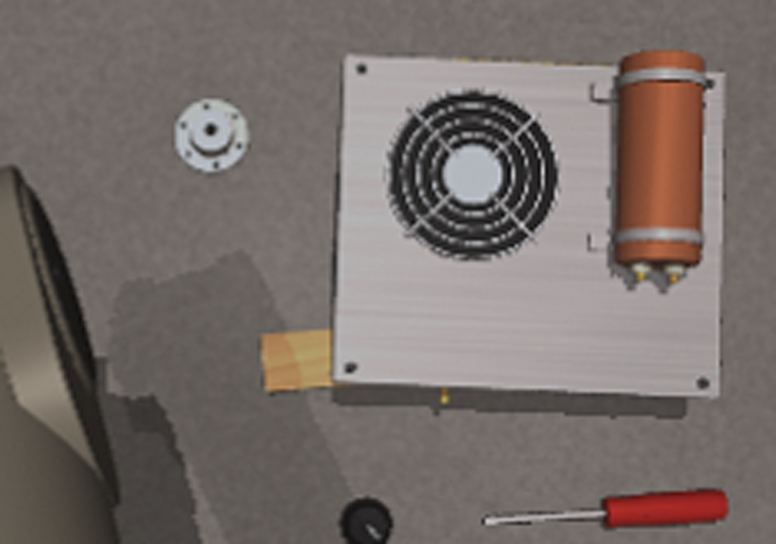

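View pics/scene12f.png

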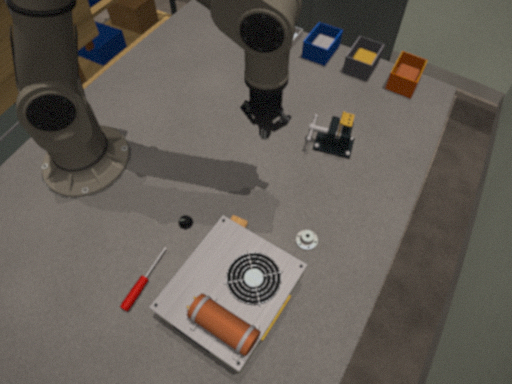

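Run:
```python
from h import *
W=np.array([bp('top',f(x,y,3.3,(200,95)),.02)[:2] for x,y in((261,335),(266,391))]);d=W[0]-W[1];a=np.arctan2(d[1],d[0])-np.pi/2
r=np.array([[np.cos(a),-np.sin(a)],[np.sin(a),np.cos(a)]]);m=W.mean(0)
print(W,np.degrees(a),'foot in wedge',r.T@(np.array([.5413,-.023])-(m+r@[.055,0])))
r=lambda a:0
a=np.radians(-85.9);R2=np.array([[np.cos(a),-np.sin(a)],[np.sin(a),np.cos(a)]]);print('with pushed yaw',R2.T@(np.array([.5413,-.023])-(m+R2@[.055,0])))
A=cv2.imread('pics/top0.png').astype(int);B=cv2.imread('pics/top12f.png').astype(int)
a=cv2.cvtColor(A[100:225,320:430].astype(np.uint8),6).astype(np.float32);b=cv2.cvtColor(B[100:225,320:430].astype(np.uint8),6).astype(np.float32);print('base shift px',cv2.phaseCorrelate(a,b,cv2.createHanningWindow((110,125),cv2.CV_32F)))
```

```text
[[0.5563176  0.05620111]
 [0.51207222 0.05318859]] -86.10493559059042 foot in wedge [0.02299803 0.00181092]
with pushed yaw [0.02300401 0.00153192]
base shift px ((0.15393803948830254, 0.46022917229011284), 1.0174528606414794)
```

```bash
python3 -c "
from rig import *
print(finish_job(),get_state()['clock'])"
```

```text
the job is handed in; nothing more can be done
the job is handed in; nothing more can be done
```

The wedge is snug under the short foot, the test press held, and the job was handed in at about 20 s of the 72 s allowed; no verdict is reported back.

**What I did:** I slid the wedge 42 mm sideways with the fingertips to line it up with the foot. I then pushed its blunt end until the wedge met the foot and the push rose to about 7 N. After backing off, I shut the fingers and pressed the deck above the foot, then lifted clear to 0.2 m up and about 0.2 m from the spot.

**Last checks:**
- **Wedge position:** by the top camera, the foot sits about 23 mm towards the thin end from the wedge's middle and 2 mm off its centre line. The blunt end is where the push left it, so the press did not squeeze the wedge out.
- **Base:** the camera shows it moved about 1 mm. I did not measure its tilt directly; that it stands level follows from how stiff it was under the press.
- **Test press:** about 10 N was held for 0.5 s. The fingertips sank only 0.4 mm between 4 and 24 N.
- **Loose parts:** the screwdriver, knob and hub look unmoved in the pictures.

**What went off plan:** the press peaked briefly at about 24 N vertical with 8 N sideways, above the intended 6 to 15 N. I backed it off to 10 N at once. The two cameras also disagreed by 2 to 4 mm in x. I averaged them, which is well within the 18 mm allowed off the centre line.

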